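Close the mounting press on a freshly glued card and keep it pressed

ROBOT

A 6-joint arm with a two-finger parallel gripper is mounted at the origin on the work surface. World frame = base frame: x ahead of the robot, y to its left, z up, the work surface at z = 0. Lengths are in m, angles in rad, forces in N, time in s.
With the tool pointing down it reaches from about 0.35 to 0.775 m from the base axis. Payload 5.5 kg.
Tool frame: the origin (TCP) lies on the mounting face of the last link; the fingertips stand 173 mm ahead of it and the grasp point (between the pads) lies 155 mm ahead of it; z points along the fingers, y is the direction in which the jaws open and shut (so a half turn about z gives the same grasp; the last joint's range is limited). The gripper opens to 85 mm and grips with 20 to 120 N. Pads are 22 mm wide; open, the fingers measure 114 mm over their backs; the gripper's body (76 mm by 85 mm) begins 54 mm behind the grasp point. The pads swing forward as they close: fully open they stand 13 mm farther back than shut.
Start: joints at [1.092, 0.313, 0.046, 1.304, 0, 1.431], TCP at [0.191, 0.542, 0.405] pointing down, gripper open.
Joint ranges: [-2.76, 2.76], [-0.86, 1.69], [-1.03, 1.26], [-2.2, 2.34], [-1.47, 1.5], [-3.14, 3.14]. Speed limits (rad/s): [2.57, 2.57, 3.14, 3.14, 3.14, 3.14].

INTERFACE

Orientations are given as a unit quaternion [w, x, y, z].
In Python, from workcell import * gives the robot as it stands. The module is installed in compiled form; this text tells all that it offers.
- The arm moves only by the shell command python3 -m crank 'ROWS' [FORCE]. ROWS is JSON, a list of rows, each a list of 7 numbers: the shift along the tool's x, y, z in mm, then the turn, a rotation vector about the tool's x, y, z in degrees, then the opening, from 0 (shut) to 1 (fully open). A call has exactly 8 rows; each row shifts and turns the commanded pose from where the row before left it, along the tool's axes as they then stand; what a row does not reach is not made up. A row lasts 1/8 s, in which the tool goes at most 62.5 mm and 10.7 degrees, less where a joint would pass 70% of its speed; a pose out of reach is approached as far as the arm can. A call with a gripper value outside its range is refused whole. The fingers move at their own pace and stop on an object; FORCE is the grip in N (left out, the last holds). Time passes only in rows, so rows that do not move let the fingers close, or fill a call up. It gives the time, the measured TCP pose, the force and the opening at its end, in the units of the state.
- get_state(): the state, without advancing time (a new reading comes with each control period).
- read_camera(name): name is "side" or "top"; returns the picture (384x512x3 uint8, blue, green, red); there is no depth.
- calibration(name): a dict with "fx", "fy", "cx", "cy" (pixels), "k1" (the pictures are not rectified: a ray, as slopes to the right and down, at radius r is drawn at 1 + k1 r^2 times it, then the intrinsics apply), "extrinsics" (4x4, takes a point from world to camera coordinates). Camera axes: x right, y down, z forward; pixel columns grow to the right and rows downward; lengths in m; the calibration is good to about 2 mm. A picture is of the moment at which its call begins. calibration takes no time and is no camera call.
- hand_in(): hands the job in, once; it reports no verdict.
The state is a dict: "clock": time; "joint_pos": joint angles; "qvel": joint speeds; "tau": joint torques, N m; "tcp_pos": TCP position; "orientation": TCP orientation; "wrist_force": force on the tool from outside, world axes, zero at the start; "ft_torque": the same for the moment, N m; "finger_gap": finger opening in m.
Only numpy, scipy, OpenCV 4.12 (cv2) and the standard library are available. Lean on these libraries where they do the work, as an engineer would, in place of code of your own. Each camera call takes 0.05 s, during which the arm holds its last target.

TASK

A freshly glued calligraphy card lies on the bed of the small wooden mounting press: take the pressing board by its handle, turn it so that its two holes match the bed's two steel dowels (it fits only one way round), and lower it gently, without dropping it, until it lies fully home and flat on the card. Then push it down with a steady, firm push of about 15 N while the glue takes, and finish while your hand is still pressing it. Leave the press bed where it stands and do not disturb the ink jar, the white bottle and the reed pen beside it.

Things in the scene. Friction and masses are not known exactly. Their poses are not given: they have to be found in the camera images.
- press_bed: Press bed: loose brown board 200 (x) x 140 (y) mm on rubber feet, 0.85 kg, its top 28 mm above the table. Origin: centre of its underside, at table level; z up. A bordered ivory card, 120 x 100 x 3 mm, is stuck on the middle of the top (card top 31 mm above the table). Two steel dowels, 12 mm thick, stand at (x, y) = (-74, 0) and (74, 42) mm.
- dowel_mid (a point): Tip of the dowel at the middle of the bed's -x end, at (-74, 0, 58) mm in the bed's frame. The upper 8 mm of each dowel taper to 6 mm thick.
- dowel_side (a point): Tip of the other dowel, at the bed's +x end, off its middle line towards +y: (74, 42, 58) mm in the bed's frame.
- pressing_board: Loose upper board: brown wood, 180 (x) x 120 (y) x 22 mm, 0.42 kg with its handle, lying on the table handle up. Origin: centre of its underside; z up. Brass-bushed through holes, 13.5 mm wide, at (x, y) = (-74, 0) and (74, 42) mm. Closed: axes match the bed's, origin 31 mm above the bed's origin; dowel tips stand 5 mm above its top.
- hole_mid (a point): Centre of the hole at the middle of the board's -x end, at its underside: (-74, 0, 0) mm in the board's frame; goes on dowel_mid.
- hole_side (a point): Centre of the other hole, at the board's +x end, off its middle line towards +y, at its underside: (74, 42, 0) mm; goes on dowel_side.
- handle (a point): Middle of the handle, 47 mm above the board's underside: a dark wooden bar along the board's x axis, 120 mm long, 24 mm wide (y), 22 mm high (36 to 58 mm above the underside), fixed on two feet at its ends, with a 14 mm gap over the board's top.
- ink_jar: bystander: closed black ink jar, 54 mm across, 55 mm high; origin at the centre of its underside
- gum_bottle: bystander: white plastic bottle, 62 mm across, 115 mm high; origin at the centre of its underside
- reed_pen: bystander: reed pen 190 mm long, 11 mm thick, lying along its x axis; origin under its middle
There are look-alikes about, which are no part of the job. Leave any blue or pink look-alike of the pressing_board alone. What is shaped like the press_bed but pink is not meant.

How it is judged:
By the outcome, as a careful person would: the job done as asked, in the order asked, and still so for the second after the job is handed in, while the arm keeps its last pose, push and grip.
It also fails if it takes over 48 s, if anything falls off the work surface, if the arm or the gripper's body presses on something with over 40 N, if the wrist force passes 120 N, or if a joint passes its speed limit or range.

## Working session

There is one attempt and no reset: what is moved stays moved. The work goes in short steps, Python scripts to look and compute and a shell command to move; the robot and the scene stay as the last step left them, time stands still between calls to the robot, and variables do not carry over. Pictures are saved under pics/ and viewed, and the job is handed in when it is done.

```bash
mkdir -p pics; python3 - <<'E'
from workcell import *
import cv2
for n in("top","side"):
    cv2.imwrite(f"pics/{n}0.png",read_camera(n)); c=calibration(n); print(n,c)
print(get_state())
E
```

```text
top {'fx': 484.5112801510379, 'fy': 484.5112801510379, 'cx': 253.0546873209054, 'cy': 192.06930662738128, 'k1': -0.019316743265263343, 'extrinsics': array([[-0.02917236, -0.99954379,  0.00782177, -0.01665685],
       [-0.99762196,  0.02862563, -0.06269771,  0.55357334],
       [ 0.06244521, -0.00963221, -0.99800191,  1.30074171],
       [ 0.        ,  0.        ,  0.        ,  1.        ]])}
side {'fx': 432.0869257184811, 'fy': 432.0869257184811, 'cx': 257.32302669445886, 'cy': 192.36713412198986, 'k1': -0.03809198220431749, 'extrinsics': array([[ 0.99658205, -0.08090623,  0.01668546, -0.53723676],
       [-0.04654145, -0.71677212, -0.69575256,  0.05146648],
       [ 0.06825039,  0.69259795, -0.71808772,  1.17639058],
       [ 0.        ,  0.        ,  0.        ,  1.        ]])}
{'clock': 0.1, 'joint_pos': array([ 1.09242055e+00,  3.13921122e-01,  4.50882373e-02,  1.30358873e+00,
       -1.13325323e-06,  1.43119767e+00]), 'qvel': array([-1.31802067e-03,  3.04736547e-04,  2.77761928e-03, -7.79833245e-05,
       -2.55158630e-06,  2.22346659e-04]), 'tau': array([ 2.93112294e-03, -4.81723130e+01,  2.99245387e+01,  1.26998589e-02,
       -4.19190758e-05, -3.26645377e-08]), 'tcp_pos': array([0.19102   , 0.54215976, 0.4038984 ]), 'orientation': array([-2.46580782e-04,  1.68579632e-01,  9.85687703e-01, -7.74332500e-04]), 'wrist_force': array([0.1814906 , 0.60368991, 0.4681152 ]), 'ft_torque': array([0.04568213, 0.01163401, 0.04315011]), 'finger_gap': 0.08533017352680071}
```

View pics/top0.png

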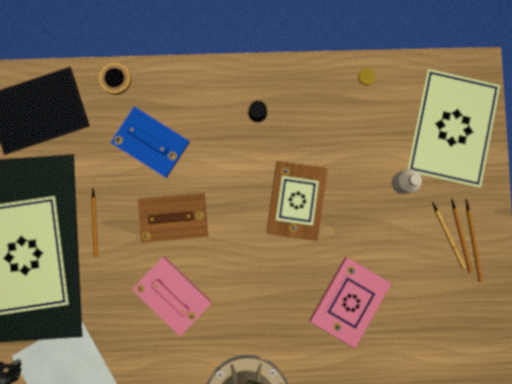

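View pics/side0.png

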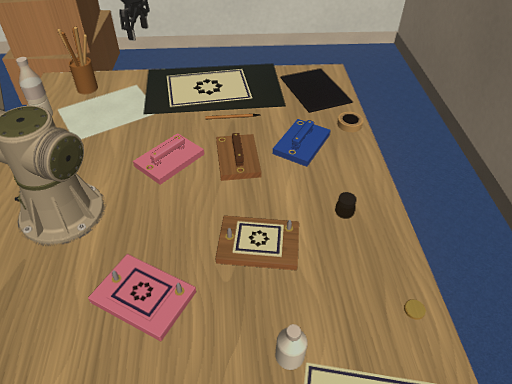

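The top view shows these candidates:
- **Boards:** brown at (173,217), blue at (150,141), pink at (172,296). The pressing board is brown, so I take (173,217).
- **Beds:** brown at (297,201), pink at (350,302). The brown one is meant.

I'll confirm both in an enlarged crop.

```bash
cat > h.py <<'E'
from workcell import *
import numpy as np, cv2
def ray(n,uv):
    c=calibration(n); K=np.array([[c["fx"],0,c["cx"]],[0,c["fy"],c["cy"]],[0,0,1]])
    d=np.array([c["k1"],0,0,0,0.])
    p=cv2.undistortPoints(np.array([[uv]],float),K,d)[0,0]
    E=c["extrinsics"]; R=E[:3,:3]
    return -R.T@E[:3,3], R.T@np.array([p[0],p[1],1])
def plane(n,uv,z):
    o,d=ray(n,uv); return o+d*(z-o[2])/d[2]
def tri(a,b):
    o1,d1=ray("top",a);o2,d2=ray("side",b)
    A=np.c_[d1,-d2]; s=np.linalg.lstsq(A,o2-o1,rcond=None)[0]
    p,q=o1+s[0]*d1,o2+s[1]*d2
    return (p+q)/2,np.linalg.norm(p-q)
def proj(n,P):
    c=calibration(n);E=c["extrinsics"]; p=E[:3,:3]@P+E[:3,3]; x,y=p[:2]/p[2]; f=1+c["k1"]*(x*x+y*y)
    return c["fx"]*x*f+c["cx"],c["fy"]*y*f+c["cy"]
E
python3 - <<'E'
import cv2,numpy as np
t=cv2.imread("pics/top0.png");s=cv2.imread("pics/side0.png")
def cr(im,x,y,w,h,k=6): return cv2.resize(im[y:y+h,x:x+w],None,fx=k,fy=k,interpolation=cv2.INTER_CUBIC)
cv2.imwrite("pics/c1.png",np.hstack([cr(t,130,185,85,65,5),np.zeros((325,5,3),np.uint8),cr(t,260,155,72,65+25,5)[:325]][:2]))
a=cr(t,130,185,65+22,96,4);b=cr(t,260,152,75,96,4);c=cr(s,208,125,100,70,3);d=cr(s,208,205,100,70,3)
top=np.hstack([a,b]);bot=np.hstack([c,d]);w=max(top.shape[1],bot.shape[1])
pad=lambda m:np.pad(m,((0,0),(0,w-m.shape[1]),(0,0)))
cv2.imwrite("pics/c1.png",np.vstack([pad(top[:380]),pad(bot)]))
E
```

```text
(no output)
```

View pics/c1.png

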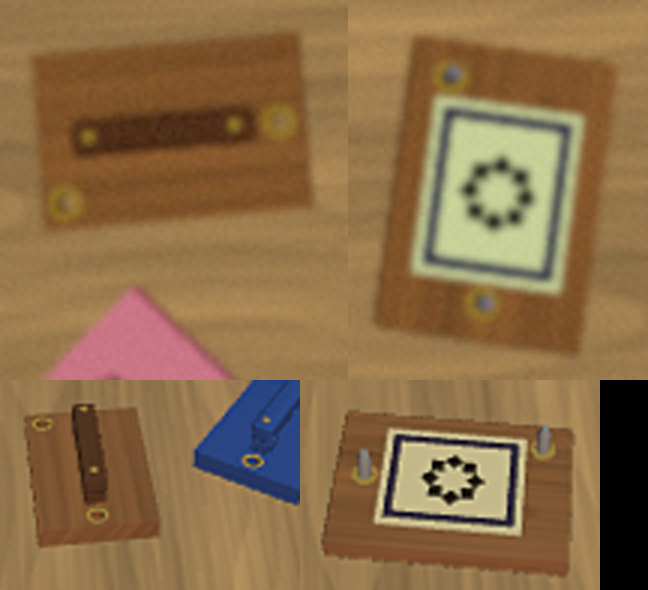

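The crop confirms the brown board, with dark handle and brass rings, at (173,217). The brown bed, with ivory card and steel dowels, is at (297,201). Next I measure rings, card corners and outlines.

```bash
cat > m.py <<'E'
from h import *
t=cv2.imread("pics/top0.png");s=cv2.imread("pics/side0.png")
def rect(im,box,f,k=8,nm=None):
    x,y,w,h=box; c=cv2.resize(im[y:y+h,x:x+w],None,fx=k,fy=k,interpolation=cv2.INTER_CUBIC)
    m=f(cv2.cvtColor(c,cv2.COLOR_BGR2HSV).astype(int),c.astype(int)).astype(np.uint8)*255
    m=cv2.morphologyEx(m,cv2.MORPH_CLOSE,np.ones((9,9)))
    m=cv2.morphologyEx(m,cv2.MORPH_OPEN,np.ones((9,9)))
    cs=cv2.findContours(m,cv2.RETR_EXTERNAL,cv2.CHAIN_APPROX_NONE)[0]
    b=max(cs,key=cv2.contourArea); r=cv2.minAreaRect(b)
    if nm: cv2.drawContours(c,cs,-1,(0,255,0),1);cv2.imwrite(nm,c)
    g=lambda p:((np.array(p)+.5)/k-.5)+[x,y]
    M=cv2.moments(b)
    return g(cv2.boxPoints(r)),g((M["m10"]/M["m00"],M["m01"]/M["m00"])),cv2.contourArea(b)/k/k
E
python3 - <<'E'
from m import *
def hs(im,p): return cv2.cvtColor(im,cv2.COLOR_BGR2HSV)[int(p[1]),int(p[0])]
for n,p in dict(board=(170,203),board2=(190,235),table=(230,200),handle=(170,218),ring=(200,218),card=(285,185),bed=(285,230),tab2=(260,240)).items(): print(n,hs(t,p))
for n,p in dict(ring=(237,168),bed=(225,255),table=(200,230),card=(240,250),board=(230,150)).items(): print("s",n,hs(s,p))
b,c,a=rect(t,(282,170,44,62),lambda h,g:(h[...,0]>28)&(h[...,2]>120),nm="pics/m1.png")
print("card",c,a)
P=np.array([plane("top",q,.031) for q in b]);print(P,P.mean(0)); print(np.linalg.norm(P-np.roll(P,1,0),axis=1))
E
```

```text
board [ 14 179 128]
board2 [ 15 178 123]
table [ 18 128 157]
handle [ 10 155  79]
ring [ 21 174 145]
card [ 36  52 143]
bed [ 13 168 112]
tab2 [ 18 132 154]
s ring [ 18 165 141]
s bed [ 14 154 121]
s table [ 18 123 162]
s card [16 46 84]
s board [ 14 156 132]
card [296.9780191 200.0737305] 1002.4609375
[[ 0.48591028 -0.10266884  0.031     ]
 [ 0.58159139 -0.11955508  0.031     ]
 [ 0.56828386 -0.19671667  0.031     ]
 [ 0.47265127 -0.17946647  0.031     ]] [ 0.5271092  -0.14960177  0.031     ]
[0.0779338  0.09715977 0.07830071 0.09717593]
```

```bash
python3 - <<'E'
from m import *
def show(n,P):
    P=np.array(P); e=np.linalg.norm(P-np.roll(P,1,0),axis=1)*1000
    i=np.argmax(e); d=P[i]-P[i-1]; a=np.degrees(np.arctan2(d[1],d[0]))
    print(n,"ctr",(P.mean(0)*1000).round(1),"sides",e.round(1),"long axis ang",a.round(2))
f=lambda h,g:(h[...,1]<115)
b,c,a=rect(t,(275,168,46,64),lambda h,g:(h[...,1]<115)|(h[...,0]>24),nm="pics/m1.png"); show("card",[plane("top",q,.031) for q in b])
br=lambda h,g:(h[...,1]>152)|(h[...,0]>24)|(h[...,2]<110)
b,c,a=rect(t,(258,152,78,96),br,nm="pics/m2.png"); show("bed",[plane("top",q,.028) for q in b])
b,c,a=rect(t,(128,184,90,65),br,nm="pics/m3.png"); show("board",[plane("top",q,.022) for q in b])
b,c,a=rect(t,(140,205,60,25),lambda h,g:h[...,2]<100,nm="pics/m4.png"); show("handle",[plane("top",q,.058) for q in b])
E
python3 -c "
import cv2,numpy as np
L=[cv2.imread(f'pics/m{i}.png') for i in (1,2,3,4)]
L=[cv2.resize(l,None,fx=.5,fy=.5) for l in L]
o=np.zeros((600,760,3),np.uint8)
o[:L[0].shape[0],:L[0].shape[1]]=L[0];o[:L[1].shape[0],200:200+L[1].shape[1]]=L[1]
o[:100,515:755]=L[3]
o[330:590,380-180:380+180]=L[2] if L[2].shape[0]==260 else 0
cv2.imwrite('pics/m.png',o)"
```

```text
card ctr [ 527.  -150.1   31. ] sides [104.7 125.4 105.3 125.4] long axis ang 170.01
bed ctr [ 526.7 -149.7   28. ] sides [140.2 199.4 141.5 199.5] long axis ang 169.59
board ctr [490.7 187.3  22. ] sides [119.2 183.5 119.3 182.5] long axis ang -86.64
handle ctr [490.5 186.5  58. ] sides [ 25.2 120.3  25.2 120.1] long axis ang -86.6
```

View pics/m.png

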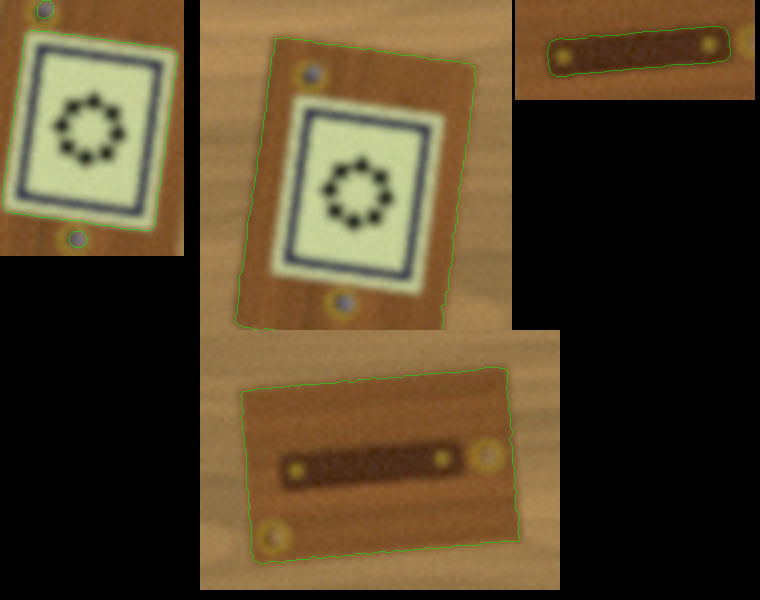

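```bash
cat >> h.py <<'E'
def pt(c,yaw,p):
    a=np.radians(yaw);x,y,z=p
    return np.array([c[0]+np.cos(a)*x-np.sin(a)*y,c[1]+np.sin(a)*x+np.cos(a)*y,c[2]+z])/1000
BED=((526.8,-149.9,0),-10.3); BRD=((490.6,187.0,0),93.4)
D={"mid":(-74,0),"side":(74,42)}
E
python3 - <<'E'
from h import *
o=[]
for n in("top","side"):
    im=cv2.imread(f"pics/{n}0.png")
    for (B,z1,z2,k) in ((BED,28,58,"bed"),(BRD,22,22,"board")):
        for d,(x,y) in D.items():
            u=np.array(proj(n,pt(*B,(x,y,z1)))); v=np.array(proj(n,pt(*B,(x,y,z2))))
            print(n,k,d,u.round(1),v.round(1))
            x0,y0=(v-12).astype(int); c=cv2.resize(im[y0:y0+24,x0:x0+24],(190,190),interpolation=cv2.INTER_CUBIC)
            for q,col in((u,(0,255,0)),(v,(0,0,255))):
                p=tuple(((q-[x0,y0]+.5)*190/24).astype(int)); cv2.drawMarker(c,p,col,0,12,1)
            o.append(c)
cv2.imwrite("pics/chk.png",np.vstack([np.hstack(o[:4]),np.hstack(o[4:])]))
E
```

```text
top bed mid [292.8 227.4] [293.8 227.5]
top bed side [285.4 170.9] [286.2 169.7]
top board mid [199.8 214.9] [199.8 214.9]
top board side [146.3 235.3] [146.3 235.3]
side bed mid [228.4 235.4] [228.  227.8]
side bed side [287.6 227.7] [288.4 220.1]
side board mid [239.4 169.3] [239.4 169.3]
side board side [221.1 138.9] [221.1 138.9]
```

View pics/chk.png

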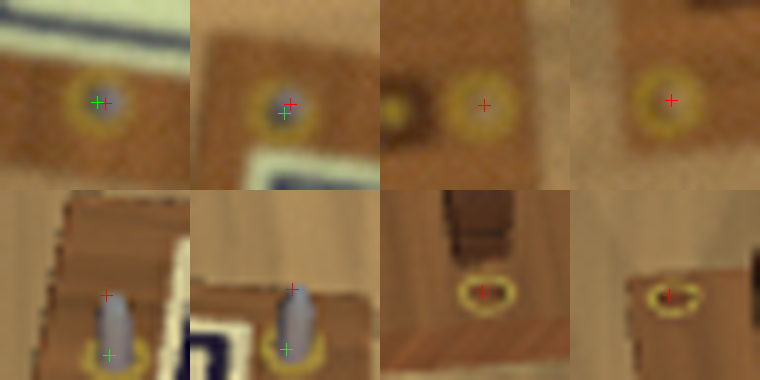

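The reprojected rings and dowels agree with both views. The side view puts the bed about 1 px further right, so I'll re-check that at hover. Bed: (526.8,-149.9) yaw -10.3°. Board: (490.6,187) yaw 93.4°.

```bash
python3 -m crank '[[-40,-24,0,0,0,0,1],[-52,-31,0,0,0,0,1],[-52,-30,0,0,0,0,1],[-52,-30,0,0,0,0,1],[-52,-30,0,0,0,0,1],[-52,-30,0,0,0,0,1],[-52,-30,0,0,0,0,1],[-48,-30,0,0,0,0,1]]' 60
python3 -m crank '[[0,0,0,0,0,-10,1],[0,0,0,0,0,-10,1],[0,0,0,0,0,-10,1],[0,0,0,0,0,-10,1],[0,0,0,0,0,-10,1],[0,0,0,0,0,-10,1],[0,0,0,0,0,-10,1],[0,0,0,0,0,-10,1]]'
python3 -m crank '[[0,0,20,0,0,-10,1],[0,0,20,0,0,-10,1],[0,0,20,0,0,-10,1],[0,0,10,0,0,-3,1],[0,0,0,0,0,0,1],[0,0,0,0,0,0,1],[0,0,0,0,0,0,1],[0,0,0,0,0,0,1]]'
cat > g.py <<'E'
from h import *
from scipy.spatial.transform import Rotation as Ro
def tool():
    s=get_state();q=s["orientation"];R=Ro.from_quat(np.r_[q[1:],q[0]]).as_matrix();return s,R
def togo(target,yaw):
    """target TCP mm, yaw=tool x heading deg -> shifts in tool axes mm, turn vec deg"""
    s,R=tool();d=R.T@(np.array(target)-s["tcp_pos"]*1000)
    a=np.radians(yaw);x=np.array([np.cos(a),np.sin(a),0]);z=np.array([0,0,-1.]);W=np.c_[x,np.cross(z,x),z]
    print("clock",s["clock"],"tcp",(s["tcp_pos"]*1000).round(1),"heading",np.degrees(np.arctan2(R[1,0],R[0,0])).round(2),"F",s["wrist_force"].round(1),"T",s["ft_torque"].round(2),"gap",round(s["finger_gap"],4))
    print("shift",d.round(1),"turn",np.degrees(Ro.from_matrix(R.T@W).as_rotvec()).round(2))
E
python3 -c "
from g import *
togo((490.6,187,202),-86.6)"
```

```text
clock: 1.1
tcp_pos: [0.4913, 0.1859, 0.4044]
orientation: [-0.0, 0.169, 0.986, 0.0]
wrist_force: [0.2, -0.0, -0.5]
finger_gap: 0.0851
clock: 2.1
tcp_pos: [0.4901, 0.1877, 0.4042]
orientation: [-0.0, -0.507, 0.862, 0.0]
wrist_force: [-0.2, 0.1, -0.3]
finger_gap: 0.0852
clock: 3.1
tcp_pos: [0.4904, 0.1878, 0.3352]
orientation: [-0.0, 0.729, -0.685, 0.0]
wrist_force: [-0.2, 0.5, -0.2]
finger_gap: 0.0855
clock 3.1 tcp [490.4 187.8 335.2] heading -86.43 F [-0.2  0.5 -0.2] T [-0.01 -0.02 -0.01] gap 0.0855
shift [  0.8  -0.  133.2] turn [-0.05  0.01  0.17]
```

```bash
python3 -m crank '[[0.8,0,20,0,0,0,1],[0,0,25,0,0,0,1],[0,0,25,0,0,0,1],[0,0,25,0,0,0,1],[0,0,20,0,0,0,1],[0,0,12,0,0,0,1],[0,0,6,0,0,0,1],[0,0,0,0,0,0,1]]' 60
python3 -c "
from g import *
togo((490.6,187,202),-86.6)
t=read_camera('top');s=read_camera('side')
f=lambda im,x,y:cv2.resize(im[y:y+100,x:x+100],(390,390),interpolation=cv2.INTER_CUBIC)
cv2.imwrite('pics/g1.png',np.hstack([f(t,120,165),f(s,190,100)]))"
```

```text
clock: 4.1
tcp_pos: [0.4905, 0.187, 0.2018]
orientation: [-0.0, 0.729, -0.685, 0.0]
wrist_force: [1.5, 0.3, -0.2]
finger_gap: 0.0854
clock 4.1 tcp [490.5 187.  201.8] heading -86.41 F [ 1.5  0.3 -0.2] T [ 0.01 -0.01  0.01] gap 0.0854
shift [ 0.  -0.1 -0.2] turn [-0.01  0.01  0.19]
```

View pics/g1.png

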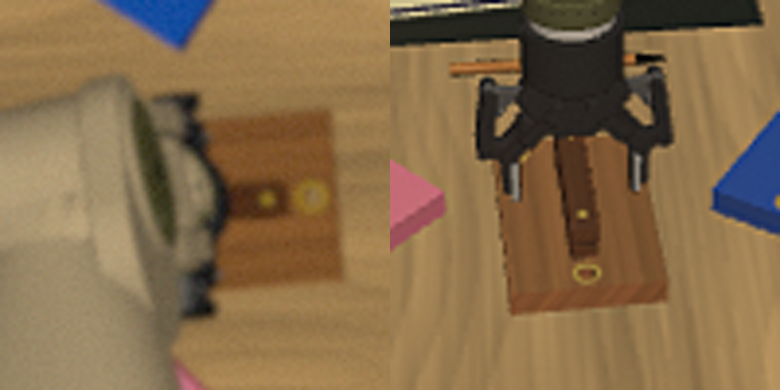

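The fingers straddle the handle symmetrically: top view handle near (190,216), side view jaws at (322,146) and (353,146). Closing now, then a short lift.

```bash
python3 -m crank '[[0,0,0,0,0,0,0.6],[0,0,0,0,0,0,0.4],[0,0,0,0,0,0,0.2],[0,0,0,0,0,0,0],[0,0,0,0,0,0,0],[0,0,0,0,0,0,0],[0,0,0,0,0,0,0],[0,0,0,0,0,0,0]]' 80
python3 -m crank '[[0,0,-5,0,0,0,0],[0,0,-10,0,0,0,0],[0,0,-15,0,0,0,0],[0,0,-20,0,0,0,0],[0,0,-20,0,0,0,0],[0,0,-15,0,0,0,0],[0,0,-10,0,0,0,0],[0,0,-5,0,0,0,0]]'
python3 -c "
from g import *
togo((526.8,-149.9,302),169.7)"
```

```text
clock: 5.2
tcp_pos: [0.4906, 0.187, 0.2022]
orientation: [-0.0, 0.729, -0.685, 0.0]
wrist_force: [-0.1, 0.1, 5.4]
finger_gap: 0.0228
clock: 6.2
tcp_pos: [0.4904, 0.187, 0.3023]
orientation: [-0.0, 0.729, -0.685, 0.0]
wrist_force: [-0.1, 0.6, -4.0]
finger_gap: 0.0227
clock 6.2 tcp [490.4 187.  302.3] heading -86.41 F [-0.1  0.6 -4. ] T [ 0.01 -0.03  0.01] gap 0.0227
shift [ 3.385e+02 -1.530e+01  2.000e-01] turn [-1.0000e-02  3.0000e-02  1.0389e+02]
```

```bash
python3 -m crank '[[20,-1,0,0,0,0,0],[45,-2,0,0,0,0,0],[50,-3,0,0,0,0,0],[55,-3,0,0,0,0,0],[55,-3,0,0,0,0,0],[50,-2,0,0,0,0,0],[40,-1,0,0,0,0,0],[23.5,-0.3,0,0,0,0,0]]'
python3 -m crank '[[0,0,0,0,0,7,0],[0,0,0,0,0,9.5,0],[0,0,0,0,0,9.5,0],[0,0,0,0,0,9.5,0],[0,0,0,0,0,9.5,0],[0,0,0,0,0,9.5,0],[0,0,0,0,0,9.5,0],[0,0,0,0,0,9.5,0]]'
python3 -m crank '[[0,0,0,0,0,9.5,0],[0,0,0,0,0,9.5,0],[0,0,0,0,0,7,0],[0,0,0,0,0,4.4,0],[0,0,0,0,0,0,0],[0,0,0,0,0,0,0],[0,0,0,0,0,0,0],[0,0,0,0,0,0,0]]'
python3 -c "
from g import *
togo((526.8,-149.9,302),169.7)
t=read_camera('top');s=read_camera('side')
cv2.imwrite('pics/top1.png',t);cv2.imwrite('pics/side1.png',s)
f=lambda im,x,y:cv2.resize(im[y:y+120,x:x+120],(390,390),interpolation=cv2.INTER_CUBIC)
cv2.imwrite('pics/g2.png',np.hstack([f(t,240,140),f(s,200,160)]))"
```

```text
clock: 7.2
tcp_pos: [0.5266, -0.1521, 0.301]
orientation: [0.0, 0.728, -0.685, -0.0]
wrist_force: [1.3, 0.4, -4.0]
finger_gap: 0.0232
clock: 8.2
tcp_pos: [0.5265, -0.1498, 0.3009]
orientation: [-0.001, -0.172, 0.985, 0.001]
wrist_force: [-0.3, -0.5, -4.5]
finger_gap: 0.0226
clock: 9.2
tcp_pos: [0.5268, -0.1499, 0.3016]
orientation: [-0.0, 0.09, 0.996, 0.0]
wrist_force: [-0.6, 0.3, -4.7]
finger_gap: 0.0229
clock 9.2 tcp [ 526.8 -149.9  301.6] heading 169.71 F [-0.6  0.3 -4.7] T [-0.04 -0.02  0.01] gap 0.0229
shift [-0.   0.  -0.4] turn [ 0.01 -0.    0.01]
```

View pics/g2.png

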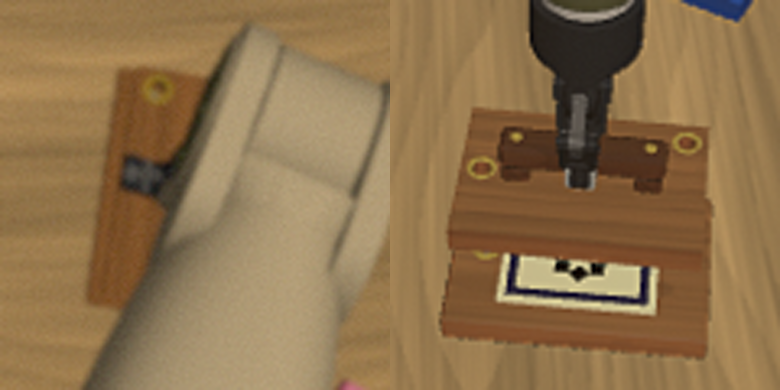

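```bash
cat > r.py <<'E'
from g import *
def ring(im,p,w=9,k=10):
    x0,y0=(np.array(p)-w).astype(int); c=cv2.resize(im[y0:y0+2*w,x0:x0+2*w],None,fx=k,fy=k,interpolation=cv2.INTER_CUBIC)
    h=cv2.cvtColor(c,cv2.COLOR_BGR2HSV).astype(int)
    m=((h[...,0]>=18)&(h[...,1]>140)).astype(np.uint8)*255
    m=cv2.morphologyEx(m,cv2.MORPH_OPEN,np.ones((5,5)))
    cs=cv2.findContours(m,cv2.RETR_EXTERNAL,cv2.CHAIN_APPROX_NONE)[0]
    b=cv2.convexHull(np.vstack([q for q in cs if cv2.contourArea(q)>60])); (ex,ey),ax,_=cv2.fitEllipse(b)
    cv2.drawContours(c,cs,-1,(0,255,0),1); cv2.drawContours(c,[b],-1,(0,0,255),1)
    return np.array([ex+.5,ey+.5])/k-.5+[x0,y0],np.array(ax)/k,cv2.resize(c,(190,190))
E
python3 - <<'E'
from r import *
o=[]
def go(tag,n,im,B,d,z):
    P=pt(*B,(*D[d],z)); u=np.array(proj(n,P)); m,ax,c=ring(im,u); o.append(c)
    q=plane(n,m,P[2]); print(tag,n,d,"pred",u.round(1),"meas",m.round(1),"ax",ax.round(1),"dxy mm",((q-P)[:2]*1000).round(1))
I={k:cv2.imread(f"pics/{k}.png") for k in("top0","side0","top1","side1")}
for n in("top","side"):
    for d in D:
        go("board0",n,I[n+"0"],BRD,d,22)
        go("bed0",n,I[n+"0"],BED,d,28)
H=((526.8,-149.9,99.8),-10.3)
go("held","top",I["top1"],H,"side",22)
for d in D: go("held","side",I["side1"],H,d,22)
cv2.imwrite("pics/r.png",np.vstack([np.hstack(o[i:i+4]+[np.zeros((190,190,3),np.uint8)]*(4-len(o[i:i+4]))) for i in(0,4,8)]))
E
```

```text
board0 top mid pred [199.8 214.9] meas [197.1 215.2] ax [ 9.6 15.1] dxy mm [-0.6  7.1]
bed0 top mid pred [292.8 227.4] meas [293.  227.3] ax [9.3 9.7] dxy mm [ 0.3 -0.5]
board0 top side pred [146.3 235.3] meas [145.9 235.4] ax [9.2 9.6] dxy mm [-0.3  1. ]
bed0 top side pred [285.4 170.9] meas [285.2 170.9] ax [8.7 9.8] dxy mm [0.1 0.7]
board0 side mid pred [239.4 169.3] meas [240.  169.6] ax [5.6 7.7] dxy mm [ 1.5 -1.5]
bed0 side mid pred [228.4 235.4] meas [229.2 235.9] ax [7.4 9. ] dxy mm [ 2.  -1.7]
board0 side side pred [221.1 138.9] meas [221.6 139.2] ax [5.  7.1] dxy mm [ 1.7 -1.6]
bed0 side side pred [287.6 227.7] meas [284.9 230.2] ax [ 9.1 17.3] dxy mm [-8.  -7.8]
held top side pred [288.2 166.9] meas [288.1 166.9] ax [10.  10.6] dxy mm [0.2 0.1]
held side mid pred [227.1 210.7] meas [227.8 211.1] ax [7.3 9.4] dxy mm [ 1.5 -1.4]
held side side pred [290.2 203. ] meas [288.  204.1] ax [ 7.8 15.8] dxy mm [-6.  -3.3]
```

View pics/r.png

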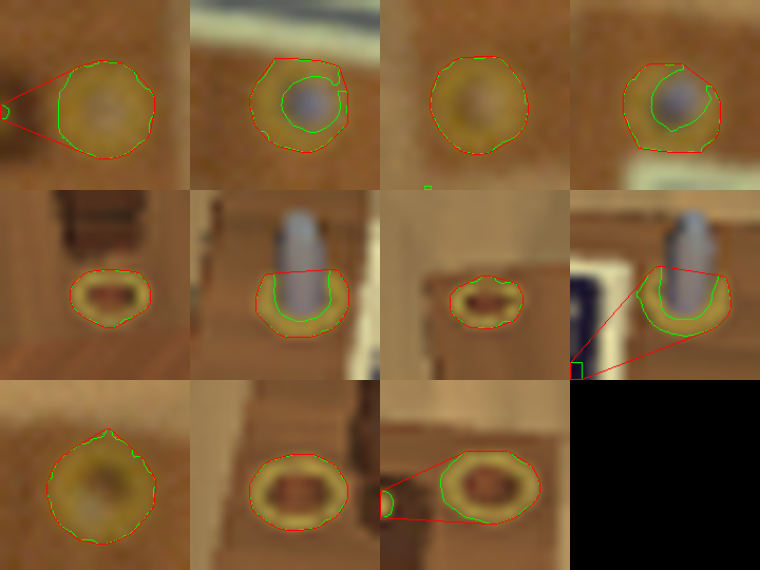

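Discarding three ring fits spoiled by specks, the held board's rings and the bed's rings agree to about 0.4 mm in x, in both views. I'll nudge by that and descend.

```bash
python3 -m crank '[[-0.4,0,3,0,0,0,0],[0,0,6,0,0,0,0],[0,0,8,0,0,0,0],[0,0,8,0,0,0,0],[0,0,6,0,0,0,0],[0,0,4,0,0,0,0],[0,0,2,0,0,0,0],[0,0,0,0,0,0,0]]'
python3 -m crank '[[0,0,1.5,0,0,0,0],[0,0,1.5,0,0,0,0],[0,0,1.5,0,0,0,0],[0,0,1.5,0,0,0,0],[0,0,1.5,0,0,0,0],[0,0,1,0,0,0,0],[0,0,0.5,0,0,0,0],[0,0,0,0,0,0,0]]'
python3 -c "
from g import *
togo((527.2,-149.9,233),169.7)
t=read_camera('top');s=read_camera('side')
f=lambda im,x,y:cv2.resize(im[y:y+120,x:x+120],(390,390),interpolation=cv2.INTER_CUBIC)
cv2.imwrite('pics/g3.png',np.hstack([f(t,240,140),f(s,200,160)]))"
```

```text
clock: 10.3
tcp_pos: [0.5272, -0.15, 0.2646]
orientation: [-0.0, 0.09, 0.996, 0.0]
wrist_force: [0.4, 0.7, -3.9]
finger_gap: 0.023
clock: 11.3
tcp_pos: [0.5272, -0.15, 0.2557]
orientation: [-0.0, 0.09, 0.996, 0.0]
wrist_force: [-0.2, -0.1, -3.8]
finger_gap: 0.0229
clock 11.3 tcp [ 527.2 -150.   255.7] heading 169.69 F [-0.2 -0.1 -3.8] T [ 0.04 -0.02  0.  ] gap 0.0229
shift [-0.   0.1 22.7] turn [ 0.01 -0.   -0.01]
```

View pics/g3.png

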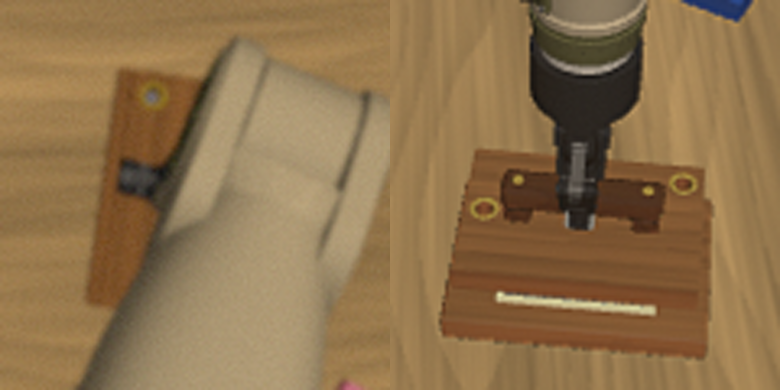

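No force yet. The grey dowel shows centred inside the top-view ring at (287,169), so both tips are inside the holes. Continuing slowly.

```bash
python3 -m crank '[[0,0,1,0,0,0,0],[0,0,1,0,0,0,0],[0,0,1,0,0,0,0],[0,0,1,0,0,0,0],[0,0,1,0,0,0,0],[0,0,1,0,0,0,0],[0,0,0,0,0,0,0],[0,0,0,0,0,0,0]]'
python3 -c "
from g import *
togo((527.2,-149.9,233),169.7)"
```

```text
clock: 12.4
tcp_pos: [0.5272, -0.15, 0.2497]
orientation: [0.0, 0.09, 0.996, -0.0]
wrist_force: [-0.5, -0.5, -3.5]
finger_gap: 0.0228
clock 12.4 tcp [ 527.2 -150.   249.7] heading 169.69 F [-0.5 -0.5 -3.5] T [-0.16 -0.07  0.08] gap 0.0228
shift [ 0.   0.1 16.7] turn [-0.    0.   -0.01]
```

```bash
python3 -m crank '[[0,0,1,0,0,0,0],[0,0,1,0,0,0,0],[0,0,1,0,0,0,0],[0,0,1,0,0,0,0],[0,0,1,0,0,0,0],[0,0,1,0,0,0,0],[0,0,0,0,0,0,0],[0,0,0,0,0,0,0]]'
python3 -c "
from g import *
togo((527.2,-149.9,233),169.7)"
```

```text
clock: 13.4
tcp_pos: [0.5272, -0.15, 0.2436]
orientation: [0.0, 0.09, 0.996, 0.0]
wrist_force: [-0.3, -1.0, -4.3]
finger_gap: 0.0228
clock 13.4 tcp [ 527.2 -150.   243.6] heading 169.69 F [-0.3 -1.  -4.3] T [-0.33 -0.08  0.12] gap 0.0228
shift [ 0.   0.1 10.6] turn [ 0.    0.   -0.01]
```

There is a light contact of about 1.5 N towards -y at the mid dowel (lever x ≈ -75 mm). I'll ease it with a 0.3 mm shift and a 0.2° turn, then continue.

```bash
python3 -m crank '[[0,-0.3,0,0,0,-0.2,0],[0,0,0,0,0,0,0],[0,0,1,0,0,0,0],[0,0,1,0,0,0,0],[0,0,1,0,0,0,0],[0,0,1,0,0,0,0],[0,0,1,0,0,0,0],[0,0,0,0,0,0,0]]'
python3 -c "
from g import *
togo((527.2,-149.9,233),169.7)"
```

```text
clock: 14.4
tcp_pos: [0.5271, -0.1503, 0.2386]
orientation: [-0.0, 0.088, 0.996, 0.0]
wrist_force: [0.3, 0.6, -4.9]
finger_gap: 0.0226
clock 14.4 tcp [ 527.1 -150.3  238.6] heading 169.89 F [ 0.3  0.6 -4.9] T [-0.04 -0.08  0.05] gap 0.0226
shift [-0.   0.4  5.6] turn [ 0.01 -0.01  0.19]
```

Free again. Down to near contact.

```bash
python3 -m crank '[[0,0,1,0,0,0,0],[0,0,1,0,0,0,0],[0,0,1,0,0,0,0],[0,0,0.8,0,0,0,0],[0,0,0.5,0,0,0,0],[0,0,0.5,0,0,0,0],[0,0,0,0,0,0,0],[0,0,0,0,0,0,0]]'
python3 -c "
from g import *
togo((527.2,-149.9,233),169.7)"
```

```text
clock: 15.4
tcp_pos: [0.5272, -0.1503, 0.2339]
orientation: [0.0, 0.088, 0.996, 0.0]
wrist_force: [0.5, -0.3, -3.8]
finger_gap: 0.0229
clock 15.4 tcp [ 527.2 -150.3  233.9] heading 169.89 F [ 0.5 -0.3 -3.8] T [-0.02  0.    0.01] gap 0.0229
shift [0.  0.4 0.9] turn [0.   0.01 0.19]
```

```bash
python3 -m crank '[[0,0,0.3,0,0,0,0],[0,0,0.3,0,0,0,0],[0,0,0.3,0,0,0,0],[0,0,0.3,0,0,0,0],[0,0,0.2,0,0,0,0],[0,0,0,0,0,0,0],[0,0,0,0,0,0,0],[0,0,0,0,0,0,0]]'
python3 -c "
from g import *
togo((527.2,-149.9,233),169.7)"
```

```text
clock: 16.4
tcp_pos: [0.5271, -0.1503, 0.2332]
orientation: [0.0, 0.088, 0.996, -0.0]
wrist_force: [-3.5, 0.8, 6.1]
finger_gap: 0.0228
clock 16.4 tcp [ 527.1 -150.3  233.2] heading 169.89 F [-3.5  0.8  6.1] T [ 0.27  0.67 -0.06] gap 0.0228
shift [-0.   0.4  0.2] turn [-0.    0.03  0.19]
```

Contact on the card: Fz is now +6 N, and the moment is explained by a small -x shear alone, so the board sits flat. I'll relieve the shear and press further.

```bash
python3 -m crank '[[0.2,0,0,0,0,0,0],[0,0,0.1,0,0,0,0],[0,0,0.1,0,0,0,0],[0,0,0.1,0,0,0,0],[0,0,0.1,0,0,0,0],[0,0,0,0,0,0,0],[0,0,0,0,0,0,0],[0,0,0,0,0,0,0]]'
python3 -c "
from g import *
togo((527.2,-149.9,233),169.7)"
```

```text
clock: 17.4
tcp_pos: [0.527, -0.1502, 0.2331]
orientation: [0.001, 0.088, 0.996, -0.0]
wrist_force: [-3.6, 2.0, 8.4]
finger_gap: 0.0231
clock 17.4 tcp [ 527.  -150.2  233.1] heading 169.89 F [-3.6  2.   8.4] T [ 0.34  0.75 -0.07] gap 0.0231
shift [-0.1  0.3  0.1] turn [-0.01  0.06  0.19]
```

```bash
python3 -m crank '[[0.2,0.1,0.1,0,0,0,0],[0,0,0.1,0,0,0,0],[0,0,0.1,0,0,0,0],[0,0,0.1,0,0,0,0],[0,0,0.1,0,0,0,0],[0,0,0.1,0,0,0,0],[0,0,0,0,0,0,0],[0,0,0,0,0,0,0]]'
python3 -c "
from g import *
togo((527.2,-149.9,233),169.7)
t=read_camera('top');s=read_camera('side')
cv2.imwrite('pics/top4.png',t);cv2.imwrite('pics/side4.png',s)
f=lambda im,x,y:cv2.resize(im[y:y+120,x:x+120],(390,390),interpolation=cv2.INTER_CUBIC)
cv2.imwrite('pics/g4.png',np.hstack([f(t,240,140),f(s,200,160)]))"
```

```text
clock: 18.4
tcp_pos: [0.5269, -0.1502, 0.2331]
orientation: [0.001, 0.088, 0.996, -0.0]
wrist_force: [-4.7, 1.8, 12.4]
finger_gap: 0.0232
clock 18.4 tcp [ 526.9 -150.2  233.1] heading 169.89 F [-4.7  1.8 12.4] T [ 0.43  0.99 -0.06] gap 0.0232
shift [-0.3  0.3  0.1] turn [-0.02  0.09  0.19]
```

View pics/g4.png

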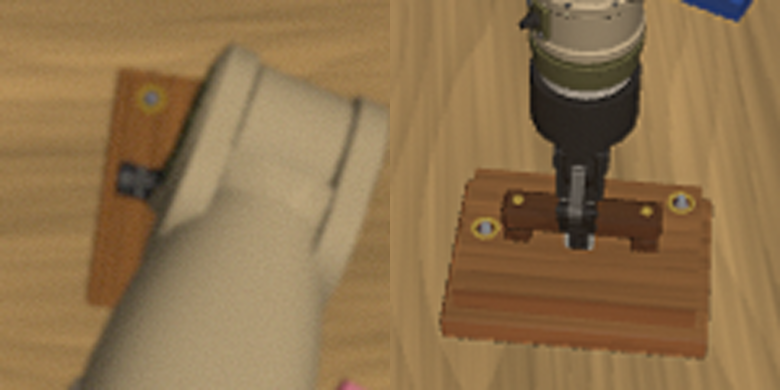

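Both dowel tips stand out through the rings in the side crop at (486,228) and (682,202), and no card edge is visible, so the board is home. Raising the push to about 15 N.

```bash
python3 -m crank '[[0.3,0.1,0.1,0,0,0,0],[0,0,0.1,0,0,0,0],[0,0,0.1,0,0,0,0],[0,0,0.1,0,0,0,0],[0,0,0,0,0,0,0],[0,0,0,0,0,0,0],[0,0,0,0,0,0,0],[0,0,0,0,0,0,0]]'
python3 -c "
from g import *
togo((527.2,-149.9,233),169.7)"
```

```text
clock: 19.5
tcp_pos: [0.5268, -0.1501, 0.2331]
orientation: [0.001, 0.088, 0.996, -0.0]
wrist_force: [-4.8, 1.6, 13.8]
finger_gap: 0.0231
clock 19.5 tcp [ 526.8 -150.1  233.1] heading 169.89 F [-4.8  1.6 13.8] T [ 0.44  1.05 -0.01] gap 0.0231
shift [-0.3  0.2  0.1] turn [-0.03  0.14  0.19]
```

```bash
python3 -m crank '[[0,0,0.1,0,0,0,0],[0,0,0.1,0,0,0,0],[0,0,0,0,0,0,0],[0,0,0,0,0,0,0],[0,0,0,0,0,0,0],[0,0,0,0,0,0,0],[0,0,0,0,0,0,0],[0,0,0,0,0,0,0]]'
python3 -m crank '[[0,0,0,0,0,0,0],[0,0,0,0,0,0,0],[0,0,0,0,0,0,0],[0,0,0,0,0,0,0],[0,0,0,0,0,0,0],[0,0,0,0,0,0,0],[0,0,0,0,0,0,0],[0,0,0,0,0,0,0]]'
python3 -m crank '[[0,0,0,0,0,0,0],[0,0,0,0,0,0,0],[0,0,0,0,0,0,0],[0,0,0,0,0,0,0],[0,0,0,0,0,0,0],[0,0,0,0,0,0,0],[0,0,0,0,0,0,0],[0,0,0,0,0,0,0]]'
python3 - <<'E'
from r import *
togo((527.2,-149.9,233),169.7)
t=read_camera('top');s=read_camera('side')
cv2.imwrite('pics/top5.png',t);cv2.imwrite('pics/side5.png',s)
for n,im in(("top",t),("side",s)):
    for d in D:
        if n=="top" and d=="mid": continue
        P=pt((526.8,-149.9,31),-10.3,(*D[d],22)); u=np.array(proj(n,P))
        try: m,ax,c=ring(im,u,7);print(n,d,u.round(1),m.round(1),ax.round(1),((plane(n,m,.053)-P)*1000).round(1))
        except Exception as e: print(n,d,e)
a=cv2.imread('pics/side0.png')
d=cv2.absdiff(a,s).max(2); cv2.imwrite('pics/d5.png',np.vstack([s,cv2.cvtColor(d*3,cv2.COLOR_GRAY2BGR)])[:600])
E
```

```text
clock: 20.5
tcp_pos: [0.5268, -0.1501, 0.2331]
orientation: [0.001, 0.088, 0.996, -0.0]
wrist_force: [-4.9, 2.7, 15.7]
finger_gap: 0.0225
clock: 21.5
tcp_pos: [0.5268, -0.1501, 0.2331]
orientation: [0.001, 0.088, 0.996, -0.0]
wrist_force: [-5.6, 2.1, 15.3]
finger_gap: 0.023
clock: 22.5
tcp_pos: [0.5268, -0.1501, 0.2331]
orientation: [0.001, 0.088, 0.996, -0.0]
wrist_force: [-4.5, 2.2, 15.1]
finger_gap: 0.0226
clock 22.5 tcp [ 526.8 -150.1  233.1] heading 169.89 F [-4.5  2.2 15.1] T [0.41 1.19 0.02] gap 0.0226
shift [-0.4  0.3  0.1] turn [-0.04  0.14  0.19]
top side [286.1 169.9] [286.1 169.8] [9.4 9.8] [ 0.3 -0.  -0. ]
side mid [228.  229.1] [228.9 229.7] [7.3 9.2] [ 2. -2.  0.]
side side [288.3 221.4] [289.  221.9] [7.1 9. ] [ 1.5 -1.8  0. ]
```

View pics/side5.png

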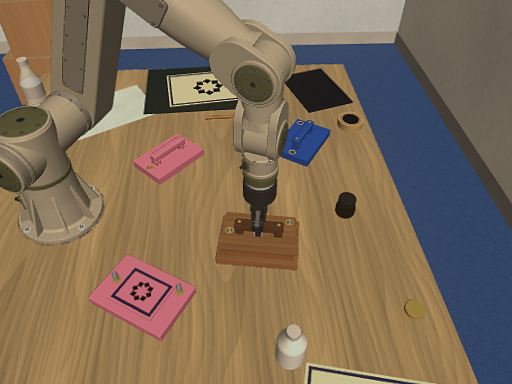

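The board is closed on the bed, with its rings where a 53 mm board top puts them. The bed's front corners are still at (217,262) and (297,268), and the jar, bottle and pens are unmoved. Fz is steady at about 15 N. I'll hold a little longer and hand in.

```bash
python3 -m crank '[[0,0,0,0,0,0,0],[0,0,0,0,0,0,0],[0,0,0,0,0,0,0],[0,0,0,0,0,0,0],[0,0,0,0,0,0,0],[0,0,0,0,0,0,0],[0,0,0,0,0,0,0],[0,0,0,0,0,0,0]]'
python3 -m crank '[[0,0,0,0,0,0,0],[0,0,0,0,0,0,0],[0,0,0,0,0,0,0],[0,0,0,0,0,0,0],[0,0,0,0,0,0,0],[0,0,0,0,0,0,0],[0,0,0,0,0,0,0],[0,0,0,0,0,0,0]]'
python3 -c "
from workcell import *
print(hand_in())"
```

```text
clock: 23.6
tcp_pos: [0.5268, -0.1501, 0.2331]
orientation: [0.001, 0.088, 0.996, -0.0]
wrist_force: [-4.9, 2.0, 15.1]
finger_gap: 0.0228
clock: 24.6
tcp_pos: [0.5268, -0.1501, 0.2331]
orientation: [0.001, 0.088, 0.996, -0.0]
wrist_force: [-5.7, 3.1, 15.1]
finger_gap: 0.0228
the job is handed in; nothing more can be done
None
```

The pressing board is home on the card, and I handed the job in at 24.6 s with the hand still pressing at about 15 N. I took the brown board by its handle, turned it about 104°, and lowered it over both dowels in small steps.

**Last checks:**
- **Push:** downward force held at 15.1–15.7 N for the last 4–5 s.
- **Seating:** the tool height was 233.1 mm against 233 expected for a closed press. In the pictures, the board's rings sit where a closed board puts them and both dowel tips stand through the holes.
- **Surroundings:** the bed, ink jar and bottle look unmoved by eye in the side picture. I did not measure them again after pressing, nor look at the reed pens in the last top view.

**What was not clean:**
- A sideways force of about 5–6 N stayed during the press, and small shifts did not remove it. The tool ended about 0.14° off vertical.
- The side camera reads about 2 mm off from the top one. It is off by nearly the same amount for the bed and the board, so I aligned them relative to each other.
- Three ring fits were spoiled by specks: one I did not use, and two I re-read by eye.

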